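# Pack out the bonding clamp and hold it shut on the heat sink

## Robot

A 6-joint arm with a two-finger parallel gripper is mounted at the origin on a cart in front of the work surface, level with it; the furniture and walls round the work are solid. World frame = base frame: x ahead of the robot, y to its left, z up, the work surface at z = 0. Lengths are in m, angles in rad, forces in N, time in s.
With the tool pointing down it reaches from about 0.35 to 0.775 m from the base axis. Payload 7.3 kg.
Tool frame: the origin (TCP) lies between the finger pads; the fingertips stand robot.tcp_to_tips ahead of it and the grasp point (between the pads) lies 2 mm behind it (robot.tcp_to_tips is the distance from the TCP to the fingertips, in m); y points along the fingers, x is the direction in which the jaws open and shut, and the axes are right-handed (so a half turn about y gives the same grasp; the last joint's range is limited). The gripper opens to 92 mm and grips with 3 to 60 N. Pads are 19 mm wide; open, the fingers measure 130 mm over their backs; the gripper's body (75 mm by 190 mm) begins 47 mm behind the grasp point.
Start: joints at [0.987, 0.342, 1.524, -0, 1.275, -0.146], TCP at [0.223, 0.476, 0.223] pointing down, gripper open.
Joint ranges: [-2.53, 2.53], [-0.77, 2.02], [0.04, 2.7], [-1, 4.14], [0.28, 2.66], [-3.11, 3.11]. Speed limits (rad/s): [2.57, 2.57, 3.14, 3.14, 3.14, 3.14].

## Interface

Orientations are given as [roll, pitch, yaw] about the fixed x, y, z axes, in that order (R = Rz(yaw) Ry(pitch) Rx(roll)).
In Python, from cell import status, read_camera, get_calibration, robot gives the robot as it stands.
- The arm moves only by the shell command python3 -m creep 'ROWS' [FORCE]. ROWS is JSON, a list of rows, each an object of numbers: "dx", "dy", "dz": the shift along the tool's x, y, z in m; "rx", "ry", "rz": the turn, a rotation vector about the tool's x, y, z in rad; "gripper": the opening, from 0 (shut) to 1 (fully open). A call has 1 to 20 rows; each row is the pose to reach, as a shift and turn from the pose commanded when the call began, along the tool's axes at that moment; what a row does not reach only later rows make up. A row lasts 1/8 s, in which the tool goes at most 62.5 mm and 10.7 degrees, less where a joint would pass 70% of its speed; a pose out of reach is approached as far as the arm can. A call with a gripper value outside its range is refused whole. The fingers move at their own pace and stop on an object; FORCE is the grip in N (left out, the last holds). Time passes only in rows, so rows that repeat a pose let the fingers close. It gives the time, the measured TCP pose, the force and the opening at its end, in the units of the state.
- status.observe(): the state, without advancing time (a new reading comes with each control period).
- read_camera(name): name is "scene" or "top" or "wrist"; returns (picture, depth): 400x640x3 uint8, red, green, blue; 400x640 float32, m along the optical axis (not along the pixel's ray), 0 where there is no reading.
- get_calibration(name): a dict with "fx", "fy", "cx", "cy" (pixels), "xyz" and "rotation" of the camera in the world; the wrist camera has in their place "mount" (4x4, takes a point from camera to tool coordinates, whose origin is the TCP and whose axes are the tool frame's). Camera axes: x right, y down, z forward; pixel columns grow to the right and rows downward; lengths in m; the calibration is good to about 2 mm. A picture is of the moment at which its call begins: read the wrist's pose just before it. get_calibration takes no time and is no camera call.
- robot.hand_in(): hands the job in, once; it reports no verdict.
The state is a dict: "time": time; "qpos": joint angles; "qvel": joint speeds; "joint_efforts": joint torques, N m; "tool_pos": TCP position; "tool_rot": TCP orientation; "contact_force": force on the tool from outside, world axes, zero at the start; "torque": the same for the moment, N m; "opening": finger opening in m.
Only numpy, scipy, OpenCV 4.12 (cv2) and the standard library are available. Lean on these libraries where they do the work, as an engineer would, in place of code of your own. Each camera call takes 0.05 s, during which the arm holds its last target.

## Task

The heat sink stands against the stop of the small bench clamp, but the sliding jaw reaches the end of its travel before it gets to it. Stand steel packing plates upright on the rail, in the gap between heat sink and jaw, one after another, until the jaw, pushed shut, bites on the pack before it runs into its own end stop, and use no more plates than that takes. A spring opens the jaw again, so finish while holding it pushed firmly against the pack with the gripper; leave the other parts on the bench where they are.

Things in the scene. Friction and masses are not known exactly. Their poses are not given: they have to be found in the camera images.
- rail: Flat aluminium clamp rail fixed to the bench, 60 x 230 x 12 mm (x, y, z). Origin: centre of its underside, on the bench top; its top is 12 mm above. Its y axis is the clamping axis: the sliding jaw is on the -y side and closes towards +y, the stop is on the +y side. It stands at different places and yaws.
- jaw (a joint): Travel of the dark steel sliding jaw in m: 0 = its end stop (fully shut), 0.055 = fully open. A light return spring (0.6 N open, 1.7 N shut) pushes it open whenever it is not held; it starts open. The jaw is a block 36 mm wide (rail x), 45 mm long (rail y) and 28 mm high on the rail, with an upright grip fin on its rear end. Its front face is at rail y = -0.005 - joint value. With the jaw at 0 a gap of 5 to 32 mm remains to the heat sink.
- jaw_grip (a point): Point in the middle of the jaw's upright grip fin, 72 mm above the bench. The fin is 10 mm thick along the clamping axis, 30 mm wide across it, and rises from the top of the jaw block (40 mm above the bench) to 87 mm above the bench; its centre plane is 39 mm behind the jaw's front face and the block ends 1 mm behind the fin. To shut the jaw, push or drag the fin along the rail's +y.
- jaw_face (a point): Middle of the jaw's front face, 26 mm above the bench; moves with the jaw.
- stop: Dark steel stop block locked on the rail (does not move in a run, but stands at different places along the rail), 44 x 24 x 30 mm with a black round knob 10 mm high on top. Origin: centre of its underside, on the rail top; axes as the rail's. Its face towards the jaw is 12 mm from the origin towards rail -y.
- heat_sink: Loose silver finned heat sink, the work to be clamped, 40 x 40 x 18 mm, standing on the rail against the stop. Origin: centre of its underside; its face towards the jaw is 20 mm from the origin towards rail -y.
- plate_0: One of three identical plain steel packing plates with two dark holes, 30 mm wide (x), 12 mm thick (y), 40 mm high (z), 80 g, standing upright on its 30 x 12 mm edge on the bench in front of the clamp (nearer the robot). Origin: centre of its underside. In the clamp its thickness (y axis, either way round) lies along the rail's y axis, and it stands midway across the rail. One, two or three are needed, according to where the stop is locked.
- plate_1: One of three identical plain steel packing plates with two dark holes, 30 mm wide (x), 12 mm thick (y), 40 mm high (z), 80 g, standing upright on its 30 x 12 mm edge on the bench in front of the clamp (nearer the robot). Origin: centre of its underside. In the clamp its thickness (y axis, either way round) lies along the rail's y axis, and it stands midway across the rail. One, two or three are needed, according to where the stop is locked.
- plate_2: One of three identical plain steel packing plates with two dark holes, 30 mm wide (x), 12 mm thick (y), 40 mm high (z), 80 g, standing upright on its 30 x 12 mm edge on the bench in front of the clamp (nearer the robot). Origin: centre of its underside. In the clamp its thickness (y axis, either way round) lies along the rail's y axis, and it stands midway across the rail. One, two or three are needed, according to where the stop is locked.
- capacitor: Bystander: upright black round capacitor, 18 mm diameter, 32 mm high, among the plates. Origin: centre of its underside. Leave it alone.
- cube_part: Bystander: small black block-shaped relay, 22 x 28 x 24 mm, among the plates. Origin: centre of its underside. Leave it alone.
- fan: Bystander: small black square fan with a short lead, 46 x 92 x 21 mm, behind the clamp. Origin: centre of its underside. Leave it alone.
There are look-alikes about, which are no part of the job. Leave any turquoise look-alike of the plate_0 alone.

How it is judged:
By the outcome, as a careful person would: the job done as asked, in the order asked, and still so for the second after the job is handed in, while the arm keeps its last pose, push and grip.
It also fails if it takes over 72 s, if anything falls off the work surface, if the arm or the gripper's body presses on something with over 40 N, if the wrist force passes 120 N, or if a joint passes its speed limit or range.

## Working session

There is one attempt and no reset: what is moved stays moved. The work goes in short steps, Python scripts to look and compute and a shell command to move; the robot and the scene stay as the last step left them, time stands still between calls to the robot, and variables do not carry over. Pictures are saved under pics/ and viewed, and the job is handed in when it is done.

```bash
ls; mkdir -p pics
python3 - <<'E'
from cell import status, read_camera, get_calibration, robot
import cv2
print(status.observe()); print(robot.tcp_to_tips)
for n in("scene","top"):
    p,d=read_camera(n); cv2.imwrite(f"pics/{n}0.png",p[:,:,::-1]); print(n,get_calibration(n))
    import numpy as np; np.savez(f"pics/{n}0.npz",p=p,d=d)
print(get_calibration("wrist"))
E
```

```text
pics
{'time': 0.0, 'qpos': array([ 9.87030215e-01,  3.42736347e-01,  1.52501000e+00, -1.83802354e-05,
        1.27542923e+00, -1.46007739e-01]), 'qvel': array([-0.00093885, -0.00013548,  0.00207347,  0.00122788,  0.00097497,
        0.00023423]), 'joint_efforts': array([ 1.62822944e-03, -4.31243563e+01, -2.44223714e+01,  7.19022285e-02,
        5.58769866e-02, -1.33258973e-04]), 'tool_pos': array([0.22230735, 0.47514537, 0.22234036]), 'tool_rot': array([-1.57058342e+00,  1.56862965e-03,  1.13304349e+00]), 'contact_force': array([-0.14996936,  0.11638418,  0.80522346]), 'torque': array([ 0.03218587, -0.01692819, -0.0384295 ]), 'opening': 0.09158540266499957}
0.017
scene {'fx': 490.0540582226045, 'fy': 490.0540582226045, 'cx': 322.3003962691564, 'cy': 205.52127919987964, 'xyz': array([ 0.23963169, -0.83959516,  0.61840536]), 'rotation': array([-2.25181226,  0.0045783 , -0.46616873])}
top {'fx': 469.4153857713711, 'fy': 469.4153857713711, 'cx': 325.1986742540276, 'cy': 202.05505778121034, 'xyz': array([ 0.46529931, -0.28631512,  1.01981058]), 'rotation': array([-3.06240462,  0.02815171, -1.54598086])}
{'fx': 347.2647543665822, 'fy': 347.2647543665822, 'cx': 318.4373297458211, 'cy': 199.3060221755577, 'mount': array([[ 9.99998898e-01, -1.21594443e-03,  8.52321508e-04,
        -6.89431752e-04],
       [-1.15925531e-03, -2.80580661e-01,  9.59829750e-01,
        -1.60791571e-01],
       [-9.27954710e-04, -9.59829680e-01, -2.80581761e-01,
         7.52213989e-02],
       [ 0.00000000e+00,  0.00000000e+00,  0.00000000e+00,
         1.00000000e+00]])}
```

View pics/scene0.png

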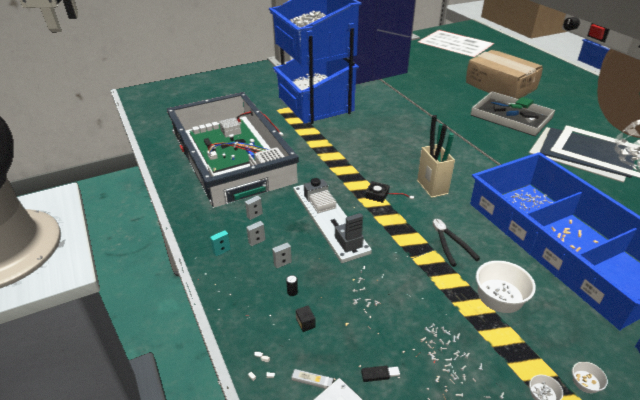

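View pics/top0.png

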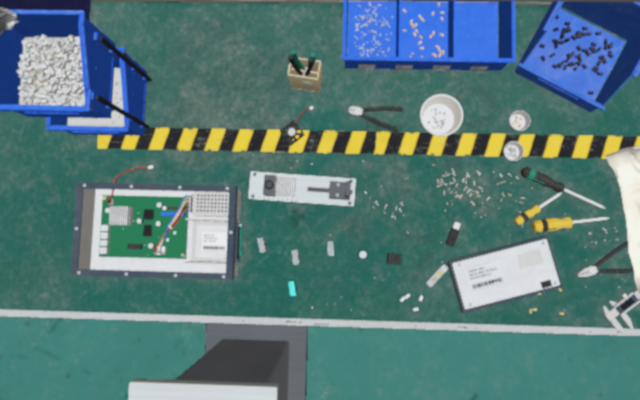

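```bash
cat > h.py <<'E'
import numpy as np, cv2
from scipy.spatial.transform import Rotation as R
from cell import status, read_camera, get_calibration, robot
def cloud(d,c,T=None):
    v,u=np.mgrid[:d.shape[0],:d.shape[1]]
    P=np.stack([(u-c['cx'])/c['fx']*d,(v-c['cy'])/c['fy']*d,d],-1)
    if T is None:
        return P@R.from_euler('xyz',c['rotation']).as_matrix().T+c['xyz']
    Rm,t=T
    M=c['mount']; P=P@M[:3,:3].T+M[:3,3]
    return P@Rm.T+t
def tool():
    s=status.observe(); return R.from_euler('xyz',s['tool_rot']).as_matrix(),s['tool_pos']
def wrist(name):
    T=tool(); p,d=read_camera('wrist'); cv2.imwrite(f'pics/{name}.png',p[:,:,::-1])
    W=cloud(d,get_calibration('wrist'),T); np.savez(f'pics/{name}.npz',p=p,d=d,W=W); return p,d,W
E
python3 - <<'E'
from h import *
for n in("scene","top"):
    z=np.load(f"pics/{n}0.npz");W=cloud(z['d'],get_calibration(n))
    m=(W[...,0]>.3)&(W[...,0]<.6)&(W[...,1]>-.45)&(W[...,1]<.1)
    b=m&(abs(W[...,2])<.01); print(n,'bench z',np.median(W[b][:,2]))
    h=(m&(W[...,2]>.02)&(W[...,2]<.12)).astype(np.uint8)
    k,l,s,c=cv2.connectedComponentsWithStats(h)
    for i in range(1,k):
        if s[i][4]<15: continue
        Q=W[l==i]; print(s[i],Q.min(0).round(3),Q.max(0).round(3),z['p'][l==i].mean(0).round())
z=np.load("pics/top0.npz")
cv2.imwrite("pics/topz.png",cv2.resize(z['p'][150:310,230:430,::-1],None,fx=4,fy=4,interpolation=cv2.INTER_CUBIC))
z=np.load("pics/scene0.npz")
cv2.imwrite("pics/scz.png",cv2.resize(z['p'][160:310,200:400,::-1],None,fx=4,fy=4,interpolation=cv2.INTER_CUBIC))
E
```

```text
scene bench z -3.2322972328913124e-05
[ 184  120  116   82 3906] [ 0.376 -0.085  0.02 ] [0.57  0.1   0.074] [101. 104. 105.]
[304 178  33  33 655] [ 0.553 -0.191  0.02 ] [ 0.597 -0.121  0.054] [143. 144. 140.]
[245 196  17  16 179] [ 0.433 -0.134  0.02 ] [ 0.464 -0.115  0.042] [128. 133. 132.]
[335 213  29  37 748] [ 0.548 -0.31   0.02 ] [ 0.586 -0.262  0.088] [66. 69. 69.]
[247 221  18  17 208] [ 0.41  -0.206  0.02 ] [ 0.441 -0.188  0.042] [129. 135. 133.]
[210 230  19  19 220] [ 0.345 -0.2    0.02 ] [ 0.376 -0.181  0.042] [ 55. 145. 138.]
[273 243  18  18 226] [ 0.431 -0.276  0.02 ] [ 0.461 -0.262  0.042] [131. 137. 135.]
[286 275  12  14 130] [ 0.425 -0.347  0.02 ] [ 0.442 -0.327  0.035] [119. 123. 122.]
[296 305  20  19 238] [ 0.415 -0.418  0.02 ] [ 0.438 -0.389  0.027] [56. 58. 57.]
top bench z -0.0011366921244655437
[263 175  17  22 306] [ 0.554 -0.157  0.021] [ 0.598 -0.124  0.056] [117. 121. 124.]
[280 177   8  19  78] [ 0.556 -0.175  0.02 ] [ 0.595 -0.159  0.033] [193. 195. 197.]
[288 177   3  20  26] [ 0.555 -0.181  0.02 ] [ 0.595 -0.176  0.033] [197. 199. 201.]
[293 178   3  19  21] [ 0.555 -0.19   0.02 ] [ 0.594 -0.187  0.029] [194. 198. 199.]
[329 181  22  19 384] [ 0.55  -0.309  0.02 ] [ 0.588 -0.264  0.089] [112. 118. 123.]
[ 147  184   97   97 3716] [ 0.377 -0.085  0.02 ] [0.571 0.1   0.075] [123. 130. 136.]
[258 238   9  15  98] [ 0.435 -0.135  0.021] [ 0.464 -0.118  0.043] [153. 162. 164.]
[328 241   6  15  85] [ 0.432 -0.276  0.031] [ 0.461 -0.265  0.042] [166. 176. 179.]
[292 250   8  15  96] [ 0.412 -0.205  0.021] [ 0.441 -0.19   0.043] [159. 168. 171.]
[359 251   9   8  58] [ 0.427 -0.347  0.027] [ 0.442 -0.33   0.035] [179. 184. 186.]
[388 254  14  11 133] [ 0.416 -0.419  0.02 ] [ 0.438 -0.391  0.029] [63. 69. 68.]
[289 281   8  16  98] [ 0.346 -0.2    0.022] [ 0.376 -0.186  0.043] [ 90. 208. 202.]
```

View pics/topz.png

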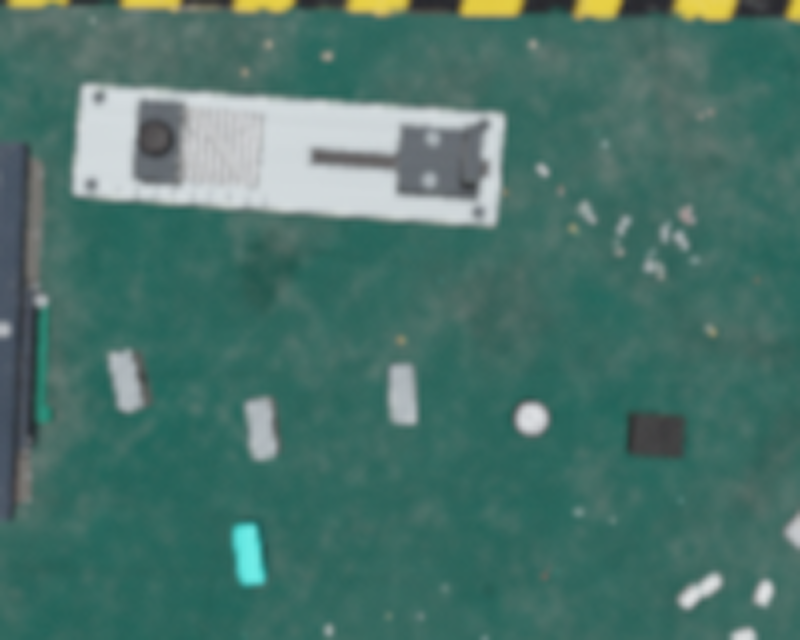

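View pics/scz.png

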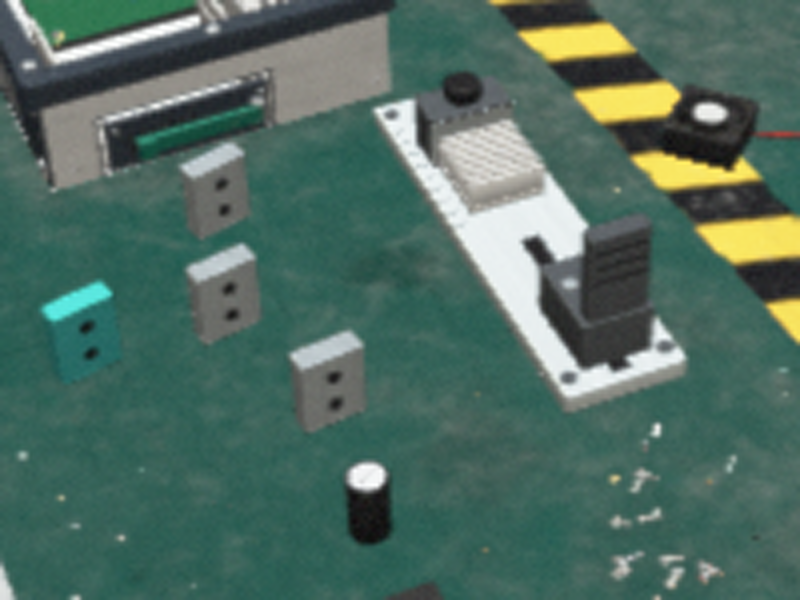

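Run:
```python
from h import *
for n in("top","scene"):
    z=np.load(f"pics/{n}0.npz");W=cloud(z['d'],get_calibration(n));p=z['p']
    g=p.min(-1)>150
    m=(W[...,0]>.52)&(W[...,0]<.62)&(W[...,1]>-.36)&(W[...,1]<-.08)&(W[...,2]>.007)&(W[...,2]<.11)
    Q=W[m][:,:2].astype(np.float32)
    r=cv2.minAreaRect(Q*1000); print(n,'rail',r)
    # rail frame from long side
    b=cv2.boxPoints(r); e=max([b[1]-b[0],b[2]-b[1]],key=np.linalg.norm); e/=np.linalg.norm(e); e=e*np.sign(e[1])
    ey=e; ex=np.array([e[1],-e[0]]); c=np.array(r[0])/1000
    print('yaw',np.arctan2(ey[1],ey[0])-np.pi/2)
    L=np.stack([(W[...,:2]-c)@ex,(W[...,:2]-c)@ey,W[...,2]],-1)
    hs=(abs(L[...,0])<.018)&(L[...,2]>.022)&(L[...,2]<.036)&(L[...,1]>-.02)
    print('hs y',np.percentile(L[hs][:,1],[0,1,5,50,99,100]).round(4),'z',np.median(L[hs][:,2]))
    fin=(abs(L[...,0])<.018)&(L[...,2]>.08);print('fin',np.percentile(L[fin],[1,50,99],axis=0).round(4))
    jb=(abs(L[...,0])<.018)&(L[...,2]>.034)&(L[...,2]<.045)&(L[...,1]<-.04);print('jaw y',np.percentile(L[jb],[0,1,50,99,100],axis=0).round(4))
    kn=(abs(L[...,0])<.022)&(L[...,2]>.038)&(L[...,2]<.06)&(L[...,1]>0);print('stop',np.percentile(L[kn],[0,1,50,99,100],axis=0).round(4))
    for a,bx in ((.448,-.126),(.426,-.198),(.446,-.27)):
        s=(abs(W[...,0]-a)<.03)&(abs(W[...,1]-bx)<.03)&(W[...,2]>.036)&(W[...,2]<.046)
        r=cv2.minAreaRect(W[s][:,:2].astype(np.float32)*1000);print('plate',r,W[s][:,2].max())
```

```text
top rail ((571.796142578125, -221.0615234375), (263.6075744628906, 60.2896842956543), 87.17169952392578)
yaw -0.049363136
hs y [0.0314 0.0316 0.0325 0.0563 0.4048 0.4122] z 0.027947035653443253
fin [[-0.0139 -0.0869  0.0819]
 [ 0.0002 -0.082   0.0855]
 [ 0.0146 -0.0772  0.0888]]
jaw y [[-0.018  -0.0881  0.0342]
 [-0.0178 -0.0848  0.0346]
 [-0.0009 -0.0608  0.0385]
 [ 0.0172 -0.0437  0.0422]
 [ 0.0179 -0.0431  0.0438]]
stop [[-0.022   0.0717  0.038 ]
 [-0.0215  0.072   0.0381]
 [-0.0034  0.084   0.042 ]
 [ 0.0214  0.4115  0.0571]
 [ 0.0219  0.4133  0.0595]]
plate ((449.11663818359375, -125.58952331542969), (29.324674606323242, 12.168886184692383), 16.270225524902344) 0.04260632955366217
plate ((426.2488708496094, -196.7897186279297), (29.516155242919922, 11.881546020507812), 8.522954940795898) 0.0427021686856115
plate ((445.8121643066406, -270.1841125488281), (27.013690948486328, 10.476043701171875), 1.2788653373718262) 0.0419736320310653
scene rail ((570.875244140625, -218.84327697753906), (265.2470703125, 60.90653610229492), 87.32720184326172)
yaw -0.04664898
hs y [0.0288 0.0295 0.0307 0.0554 0.4022 0.4042] z 0.028584586092261
fin [[-0.0148 -0.0891  0.0806]
 [-0.001  -0.0852  0.0856]
 [ 0.0135 -0.078   0.0878]]
jaw y [[-0.018  -0.0902  0.0341]
 [-0.0178 -0.0897  0.0342]
 [-0.0089 -0.0798  0.0394]
 [ 0.0169 -0.0447  0.0447]
 [ 0.0177 -0.0425  0.0448]]
stop [[-0.022   0.0698  0.038 ]
 [-0.0219  0.0706  0.0381]
 [-0.015   0.09    0.0435]
 [ 0.0203  0.3381  0.0571]
 [ 0.0217  0.4059  0.0599]]
plate ((448.29193115234375, -124.44772338867188), (28.4975528717041, 13.71121883392334), 12.765677452087402) 0.04178551136036657
plate ((425.51654052734375, -196.48519897460938), (29.060152053833008, 14.247345924377441), 5.410856246948242) 0.04200222054527869
plate ((445.75506591796875, -268.74658203125), (29.692188262939453, 13.664910316467285), 1.4360018968582153) 0.04201173134095182
```

```bash
cat >> h.py <<'E'
def to(x,y,z,yaw):
    """deltas in tool axes to a tool-down pose at (x,y,z) with tool-x heading yaw"""
    Rm,t=tool(); d=Rm.T@(np.array([x,y,z])-t)
    T=R.from_euler('z',yaw)*R.from_euler('x',-np.pi/2)
    rv=(R.from_matrix(Rm).inv()*T).as_rotvec()
    print('d',d.round(4),'r',rv.round(4), 'at',t.round(4))
E
python3 -c "
from h import *
to(.4,.15,.2,.6); to(.4458,-.2695,.14,.024)"
```

```text
d [-0.2192  0.0227 -0.2988] r [ 2.00e-04  5.33e-01 -1.40e-03] at [0.2224 0.4752 0.2224]
d [-0.5796  0.0831 -0.5181] r [ 6.000e-04  1.109e+00 -1.300e-03] at [0.2224 0.4752 0.2224]
```

```bash
python3 -m creep '[{"dx":-0.04,"dy":0.004,"dz":-0.05,"ry":0.09,"gripper":0.5},{"dx":-0.075,"dy":0.008,"dz":-0.1,"ry":0.18,"gripper":0.5},{"dx":-0.11,"dy":0.012,"dz":-0.15,"ry":0.27,"gripper":0.5},{"dx":-0.145,"dy":0.016,"dz":-0.2,"ry":0.36,"gripper":0.5},{"dx":-0.18,"dy":0.02,"dz":-0.25,"ry":0.45,"gripper":0.5},{"dx":-0.22,"dy":0.023,"dz":-0.3,"ry":0.53,"gripper":0.5},{"dx":-0.27,"dy":0.03,"dz":-0.33,"ry":0.61,"gripper":0.5},{"dx":-0.32,"dy":0.04,"dz":-0.36,"ry":0.69,"gripper":0.5},{"dx":-0.37,"dy":0.05,"dz":-0.39,"ry":0.77,"gripper":0.5},{"dx":-0.42,"dy":0.06,"dz":-0.42,"ry":0.85,"gripper":0.5},{"dx":-0.47,"dy":0.07,"dz":-0.45,"ry":0.93,"gripper":0.5},{"dx":-0.52,"dy":0.075,"dz":-0.485,"ry":1.02,"gripper":0.5},{"dx":-0.58,"dy":0.083,"dz":-0.518,"ry":1.109,"gripper":0.5},{"dx":-0.58,"dy":0.083,"dz":-0.518,"ry":1.109,"gripper":0.5},{"dx":-0.58,"dy":0.083,"dz":-0.518,"ry":1.109,"gripper":0.5},{"dx":-0.58,"dy":0.083,"dz":-0.518,"ry":1.109,"gripper":0.5}]' 20
python3 - <<'E'
from h import *
p,d,W=wrist('w1')
for a,bx in ((.426,-.197),(.446,-.27)):
    s=(abs(W[...,0]-a)<.025)&(abs(W[...,1]-bx)<.022)&(W[...,2]>.034)&(W[...,2]<.046)
    if s.sum()>10: print('plate',s.sum(),cv2.minAreaRect(W[s][:,:2].astype(np.float32)*1000),W[s][:,2].max())
to(.4458,-.2695,.037,.024)
E
```

```text
d [-0.5796  0.1861 -0.5181] r [ 5.000e-04  1.109e+00 -1.100e-03] at [0.2224 0.4752 0.2225]invalid input at $[0]: expected keys dx, dy, dz, rx, ry, rz, gripper
```

View pics/w1.png

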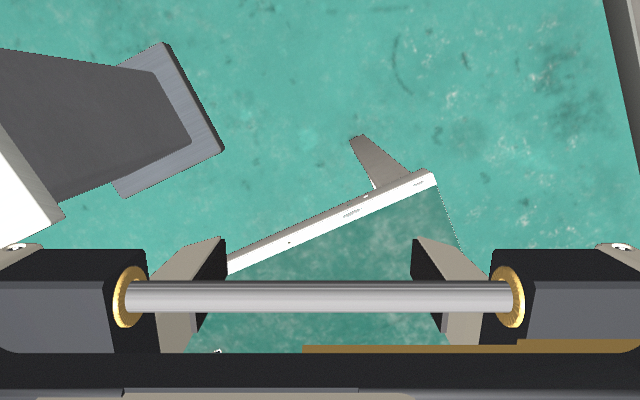

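The call was refused because every row needs all seven keys. I'll resend it with them.

```bash
python3 -m creep '[{"dx":-0.04,"dy":0.004,"dz":-0.05,"rx":0,"ry":0.09,"rz":0,"gripper":0.5},{"dx":-0.075,"dy":0.008,"dz":-0.1,"rx":0,"ry":0.18,"rz":0,"gripper":0.5},{"dx":-0.11,"dy":0.012,"dz":-0.15,"rx":0,"ry":0.27,"rz":0,"gripper":0.5},{"dx":-0.145,"dy":0.016,"dz":-0.2,"rx":0,"ry":0.36,"rz":0,"gripper":0.5},{"dx":-0.18,"dy":0.02,"dz":-0.25,"rx":0,"ry":0.45,"rz":0,"gripper":0.5},{"dx":-0.22,"dy":0.023,"dz":-0.3,"rx":0,"ry":0.53,"rz":0,"gripper":0.5},{"dx":-0.27,"dy":0.03,"dz":-0.33,"rx":0,"ry":0.61,"rz":0,"gripper":0.5},{"dx":-0.32,"dy":0.04,"dz":-0.36,"rx":0,"ry":0.69,"rz":0,"gripper":0.5},{"dx":-0.37,"dy":0.05,"dz":-0.39,"rx":0,"ry":0.77,"rz":0,"gripper":0.5},{"dx":-0.42,"dy":0.06,"dz":-0.42,"rx":0,"ry":0.85,"rz":0,"gripper":0.5},{"dx":-0.47,"dy":0.07,"dz":-0.45,"rx":0,"ry":0.93,"rz":0,"gripper":0.5},{"dx":-0.52,"dy":0.075,"dz":-0.485,"rx":0,"ry":1.02,"rz":0,"gripper":0.5},{"dx":-0.58,"dy":0.083,"dz":-0.518,"rx":0,"ry":1.109,"rz":0,"gripper":0.5},{"dx":-0.58,"dy":0.083,"dz":-0.518,"rx":0,"ry":1.109,"rz":0,"gripper":0.5},{"dx":-0.58,"dy":0.083,"dz":-0.518,"rx":0,"ry":1.109,"rz":0,"gripper":0.5},{"dx":-0.58,"dy":0.083,"dz":-0.518,"rx":0,"ry":1.109,"rz":0,"gripper":0.5}]' 20
python3 - <<'E'
from h import *
p,d,W=wrist('w2')
for a,bx in ((.426,-.197),(.446,-.27)):
    s=(abs(W[...,0]-a)<.025)&(abs(W[...,1]-bx)<.022)&(W[...,2]>.034)&(W[...,2]<.046)
    if s.sum()>10: print('plate',s.sum(),cv2.minAreaRect(W[s][:,:2].astype(np.float32)*1000),W[s][:,2].max())
to(.4458,-.2695,.037,.024)
E
```

```text
time: 2.15
tool_pos: [0.4458, -0.2679, 0.1401]
tool_rot: [-1.57, 0.0, 0.026]
contact_force: [0.0, -0.2, -0.9]
opening: 0.0461
plate 695 ((427.57073974609375, -194.69068908691406), (29.927135467529297, 12.011519432067871), 8.622428894042969) 0.04107524540958038
plate 597 ((447.5780334472656, -268.01220703125), (29.472579956054688, 12.703827857971191), 3.6257553100585938) 0.041012997914426155
d [-0.0002  0.1033 -0.0017] r [-0.0004  0.002  -0.    ] at [ 0.4459 -0.2679  0.1403]
```

View pics/w2.png

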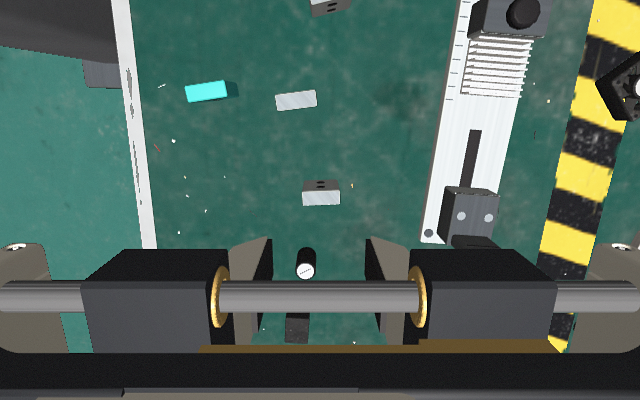

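```bash
cat > rail.py <<'E'
from h import *
def railfit(W,b=(-.36,-.095)):
    m=(W[...,0]>.52)&(W[...,0]<.62)&(W[...,1]>b[0])&(W[...,1]<b[1])&(W[...,2]>.008)&(W[...,2]<.016)
    Q=W[m]; # edges per y bin
    ys=np.arange(Q[:,1].min()+.005,Q[:,1].max()-.005,.004); lo=[];hi=[];yy=[]
    for y in ys:
        s=Q[abs(Q[:,1]-y)<.002]
        if len(s)>20: lo.append(np.percentile(s[:,0],1));hi.append(np.percentile(s[:,0],99));yy.append(y)
    yy=np.array(yy);lo=np.array(lo);hi=np.array(hi);k=abs(hi-lo-.059)<.004
    f=np.polyfit(yy[k],(lo+hi)[k]/2,1);yaw=-np.arctan(f[0]);print('bins',k.sum(),'slope',f,'width',np.median((hi-lo)[k]))
    return f,yaw
if __name__=="__main__":
    import sys
    W=np.load(sys.argv[1])['W'];f,yaw=railfit(W)
    ey=np.array([-np.sin(yaw),np.cos(yaw)]);ex=np.array([ey[1],-ey[0]]);c=np.array([np.polyval(f,-.2),-.2])
    L=np.stack([(W[...,:2]-c)@ex,(W[...,:2]-c)@ey,W[...,2]],-1)
    m=abs(L[...,0])<.019
    hs=m&(L[...,2]>.027)&(L[...,2]<.033)&(L[...,1]>-.01)&(L[...,1]<.06);print('c',c,'yaw',yaw)
    print('hs',np.percentile(L[hs],[0,1,5,50,95,100],axis=0).round(4))
    jb=m&(L[...,2]>.036)&(L[...,2]<.044)&(L[...,1]<-.04);print('jaw top',np.percentile(L[jb],[0,1,50,99,100],axis=0).round(4))
    fin=m&(L[...,2]>.05)&(L[...,1]<-.04);print('fin',fin.sum(),np.percentile(L[fin],[0,1,50,99,100],axis=0).round(4) if fin.sum() else '')
E
python3 rail.py pics/w2.npz
```

```text
bins 31 slope [0.04891005 0.58351028] width 0.05855492114840244
c [ 0.57372827 -0.2       ] yaw -0.04887110772761578
hs [[-0.019   0.0126  0.027 ]
 [-0.0183  0.0127  0.0271]
 [-0.0172  0.0134  0.0275]
 [-0.0001  0.0366  0.0292]
 [ 0.0174  0.0526  0.0306]
 [ 0.019   0.0529  0.0329]]
jaw top [[-0.0183 -0.1068  0.036 ]
 [-0.0176 -0.1037  0.0366]
 [-0.0012 -0.08    0.0392]
 [ 0.0176 -0.0623  0.0431]
 [ 0.0189 -0.0617  0.0439]]
fin 330 [[-0.0152 -0.1034  0.0501]
 [-0.0149 -0.1018  0.0502]
 [-0.0041 -0.0964  0.0573]
 [ 0.0138 -0.0956  0.0663]
 [ 0.0143 -0.0954  0.0671]]
```

```bash
python3 -m creep '[{"dx":0.001,"dy":0.04,"dz":-0.0005,"rx":0,"ry":-0.02,"rz":0,"gripper":0.5},{"dx":0.001,"dy":0.08,"dz":-0.0005,"rx":0,"ry":-0.02,"rz":0,"gripper":0.5},{"dx":0.001,"dy":0.103,"dz":-0.0005,"rx":0,"ry":-0.02,"rz":0,"gripper":0.5},{"dx":0.001,"dy":0.103,"dz":-0.0005,"rx":0,"ry":-0.02,"rz":0,"gripper":0.5},{"dx":0.001,"dy":0.103,"dz":-0.0005,"rx":0,"ry":-0.02,"rz":0,"gripper":0.2},{"dx":0.001,"dy":0.103,"dz":-0.0005,"rx":0,"ry":-0.02,"rz":0,"gripper":0.2},{"dx":0.001,"dy":0.103,"dz":-0.0005,"rx":0,"ry":-0.02,"rz":0,"gripper":0.2},{"dx":0.001,"dy":0.103,"dz":-0.0005,"rx":0,"ry":-0.02,"rz":0,"gripper":0.2}]' 20
```

```text
time: 3.2
tool_pos: [0.447, -0.27, 0.0374]
tool_rot: [-1.571, -0.001, 0.044]
contact_force: [-0.5, -1.2, -0.2]
opening: 0.0186
```

Run:
```python
from h import *
p,d,W=wrist('w3')
p,d=read_camera('scene');cv2.imwrite("pics/s3.png",cv2.resize(p[160:310,200:400,::-1],None,fx=4,fy=4,interpolation=cv2.INTER_CUBIC))
```

```text
(no output)
```

View pics/w3.png

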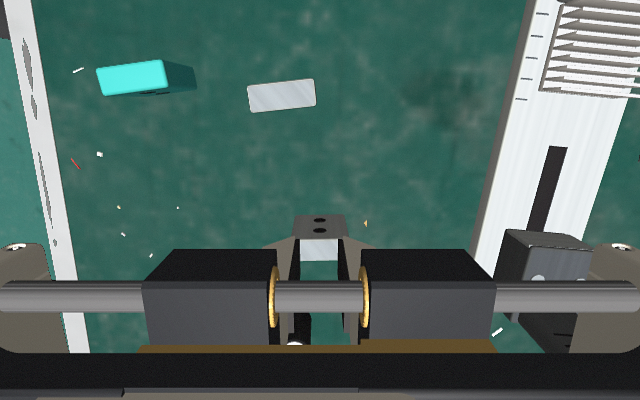

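View pics/s3.png

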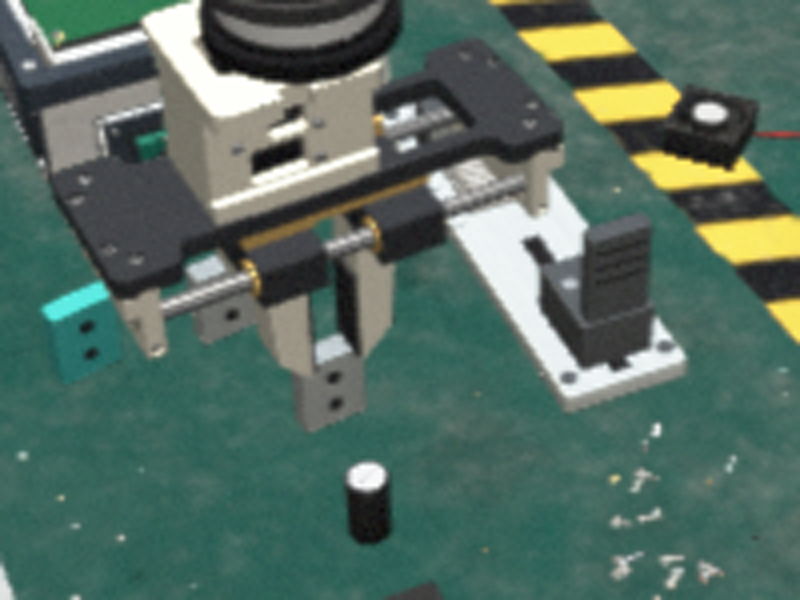

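Run:
```python
from h import *
z=np.load('pics/w3.npz');W=z['W'];d=z['d']
for r,c in((225,320),(250,320),(240,310),(262,320),(240,285),(255,285),(270,295),(240,360),(265,345),(285,300),(90,280)): print((r,c),W[r,c].round(4),z['p'][r,c])
s=status.observe();print(s['opening'],s['contact_force'])
p=cv2.imread('pics/w3.png');cv2.imwrite('pics/w3z.png',cv2.resize(p[190:360,230:410],None,fx=4,fy=4,interpolation=cv2.INTER_CUBIC)[:600])
```

```text
(225, 320) [ 0.4476 -0.2618  0.0194] [82 83 79]
(250, 320) [ 0.4478 -0.2678  0.039 ] [190 199 205]
(240, 310) [ 0.4426 -0.2626  0.039 ] [202 206 200]
(262, 320) [ 0.4492 -0.2942 -0.001 ] [ 56 102  91]
(240, 285) [ 0.4308 -0.2603  0.0456] [114 108  97]
(255, 285) [ 0.4323 -0.2605  0.0614] [114 108  98]
(270, 295) [ 0.4373 -0.2616  0.0725] [21 21 21]
(240, 360) [ 0.4732 -0.2781 -0.0007] [ 61 105  96]
(265, 345) [ 0.4577 -0.2609  0.0679] [18 20 20]
(285, 300) [ 0.4411 -0.2401  0.121 ] [78 77 77]
(90, 280) [ 0.427  -0.1925  0.0398] [195 204 209]
0.01852054081901083 [ 0.38521801 -0.1881372   1.00636974]
```

View pics/w3z.png

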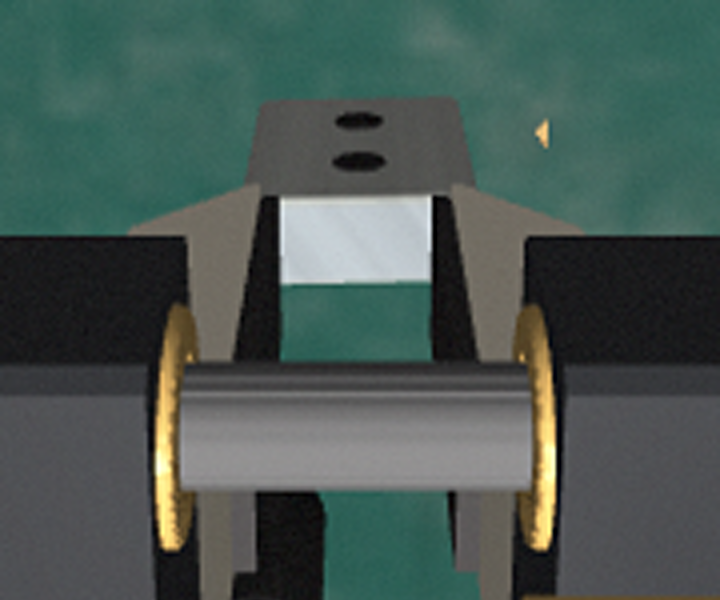

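Run:
```python
from h import *
for n,t in(('w2',(.4459,-.2679,.1403)),('w3',(.447,-.27,.0374))):
    z=np.load(f'pics/{n}.npz');W=z['W']
    m=np.zeros(W.shape[:2],bool);m[225:285,225:300]=1
    near=m&(z['d']<(.205 if n=='w2' else .195)); Q=W[near]
    i=np.argsort(Q[:,2])[:8];print(n,Q[i].round(4), 'tip rel tcp',Q[i[0],2]-t[2])
    for r in range(230,285,5): print(r,W[r,260:300:5,2].round(3))
```

```text
w2 [[ 0.4194 -0.2586  0.1422]
 [ 0.4205 -0.26    0.1426]
 [ 0.4232 -0.2778  0.1427]
 [ 0.419  -0.2584  0.1427]
 [ 0.4219 -0.2599  0.1428]
 [ 0.4229 -0.2662  0.1429]
 [ 0.4225 -0.2598  0.143 ]
 [ 0.421  -0.2597  0.1432]] tip rel tcp 0.0018539058984975432
230 [-0.001 -0.001 -0.001 -0.001 -0.001 -0.002 -0.002 -0.001]
235 [-0.002 -0.002 -0.    -0.    -0.001 -0.002 -0.001 -0.   ]
240 [ 0.149  0.148  0.145 -0.002 -0.001 -0.001 -0.001 -0.001]
245 [ 0.154  0.15   0.149 -0.001 -0.    -0.002 -0.002 -0.001]
250 [ 0.159  0.155  0.15  -0.002 -0.001 -0.001 -0.002 -0.002]
255 [ 0.164  0.161  0.151 -0.002 -0.    -0.002 -0.001 -0.001]
260 [ 0.167  0.166  0.151 -0.    -0.001 -0.     0.    -0.002]
265 [ 0.171  0.165  0.152  0.    -0.001 -0.001 -0.002  0.   ]
270 [ 0.175  0.166  0.152 -0.002 -0.001 -0.001 -0.001  0.031]
275 [ 0.179  0.166  0.152 -0.002 -0.001 -0.001 -0.001 -0.   ]
280 [0.221 0.221 0.22  0.22  0.219 0.221 0.219 0.221]
w3 [[ 0.4327 -0.2634  0.017 ]
 [ 0.4333 -0.2632  0.0172]
 [ 0.4361 -0.2628  0.0182]
 [ 0.435  -0.2627  0.0184]
 [ 0.4356 -0.2626  0.0185]
 [ 0.4334 -0.2632  0.0188]
 [ 0.4345 -0.2631  0.0191]
 [ 0.4329 -0.2631  0.0192]] tip rel tcp -0.02043157814067443
230 [ 0.    -0.001 -0.    -0.    -0.002 -0.001 -0.001  0.026]
235 [-0.    -0.001 -0.001 -0.002 -0.002 -0.001 -0.002  0.033]
240 [-0.001 -0.     0.    -0.001 -0.002  0.046  0.045  0.042]
245 [ 0.    -0.001  0.051  0.051  0.051  0.05   0.051  0.047]
250 [0.112 0.112 0.112 0.111 0.057 0.055 0.057 0.053]
255 [0.115 0.115 0.115 0.114 0.062 0.061 0.062 0.059]
260 [0.118 0.119 0.119 0.113 0.068 0.065 0.067 0.063]
265 [0.121 0.121 0.121 0.114 0.071 0.071 0.068 0.069]
270 [0.124 0.123 0.123 0.119 0.076 0.075 0.073 0.073]
275 [0.127 0.125 0.123 0.12  0.08  0.08  0.076 0.073]
280 [0.129 0.128 0.124 0.121 0.118 0.117 0.118 0.118]
```

The wrist depth puts the fingertips about 2 mm behind the TCP, not 17 mm ahead of it. The picture agrees: the fingers closed just above the plate's top. I'll open, descend about 20 mm further and watch the force.

```bash
python3 -m creep '[{"dx":0.0,"dy":-0.003,"dz":0.001,"rx":0,"ry":0,"rz":0,"gripper":0.5},{"dx":0.0,"dy":-0.003,"dz":0.002,"rx":0,"ry":0,"rz":0,"gripper":0.5},{"dx":0.0,"dy":-0.003,"dz":0.002,"rx":0,"ry":0,"rz":0,"gripper":0.5},{"dx":0.0,"dy":0.005,"dz":0.002,"rx":0,"ry":0,"rz":0,"gripper":0.5},{"dx":0.0,"dy":0.01,"dz":0.002,"rx":0,"ry":0,"rz":0,"gripper":0.5},{"dx":0.0,"dy":0.015,"dz":0.002,"rx":0,"ry":0,"rz":0,"gripper":0.5},{"dx":0.0,"dy":0.02,"dz":0.002,"rx":0,"ry":0,"rz":0,"gripper":0.5},{"dx":0.0,"dy":0.02,"dz":0.002,"rx":0,"ry":0,"rz":0,"gripper":0.5}]' 20
python3 - <<'E'
from h import *
wrist('w4')
E
```

```text
time: 4.3
tool_pos: [0.4465, -0.2677, 0.0165]
tool_rot: [-1.57, 0.001, 0.044]
contact_force: [0.1, 0.3, -0.1]
opening: 0.0457
```

View pics/w4.png

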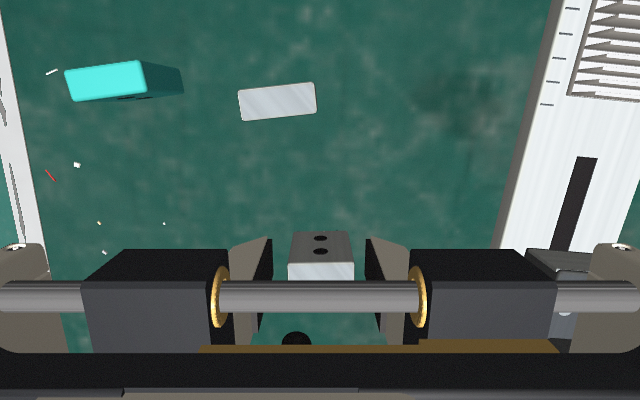

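The plate at (320,255) now stands centred between the finger pads, at columns 265 and 372. Next I'll close on it.

```bash
python3 -m creep '[{"dx":0.0,"dy":0,"dz":0,"rx":0,"ry":0,"rz":0,"gripper":0.2},{"dx":0.0,"dy":0,"dz":0,"rx":0,"ry":0,"rz":0,"gripper":0.2},{"dx":0.0,"dy":0,"dz":0,"rx":0,"ry":0,"rz":0,"gripper":0.2},{"dx":0.0,"dy":0,"dz":0,"rx":0,"ry":0,"rz":0,"gripper":0.2},{"dx":0.0,"dy":-0.03,"dz":0,"rx":0,"ry":0,"rz":0,"gripper":0.2},{"dx":0.0,"dy":-0.07,"dz":0,"rx":0,"ry":0,"rz":0,"gripper":0.2},{"dx":0.0,"dy":-0.07,"dz":0,"rx":0,"ry":0,"rz":0,"gripper":0.2}]' 25
python3 - <<'E'
from h import *
p,d,W=wrist('w5')
p,d=read_camera('scene');cv2.imwrite("pics/s5.png",cv2.resize(p[160:310,200:400,::-1],None,fx=4,fy=4,interpolation=cv2.INTER_CUBIC))
E
python3 rail.py pics/w5.npz
```

```text
time: 5.22
tool_pos: [0.4482, -0.269, 0.0896]
tool_rot: [-1.575, -0.004, 0.044]
contact_force: [1.0, -0.0, -0.6]
opening: 0.0299
bins 30 slope [0.04840092 0.5832933 ] width 0.058440971338861725
c [ 0.57361311 -0.2       ] yaw -0.048363175969657154
hs [[-0.0189  0.0125  0.027 ]
 [-0.0182  0.0127  0.0271]
 [-0.0171  0.0133  0.0275]
 [-0.0003  0.0367  0.0292]
 [ 0.017   0.0526  0.0307]
 [ 0.019   0.0531  0.033 ]]
jaw top [[-0.0181 -0.0985  0.036 ]
 [-0.0175 -0.0965  0.0364]
 [ 0.0018 -0.0765  0.0392]
 [ 0.0176 -0.0622  0.0415]
 [ 0.0183 -0.0618  0.044 ]]
fin 354 [[-0.0105 -0.1063  0.0501]
 [-0.0097 -0.1059  0.0504]
 [ 0.0057 -0.1026  0.0859]
 [ 0.0144 -0.0959  0.0873]
 [ 0.0151 -0.0957  0.0879]]
```

View pics/s5.png

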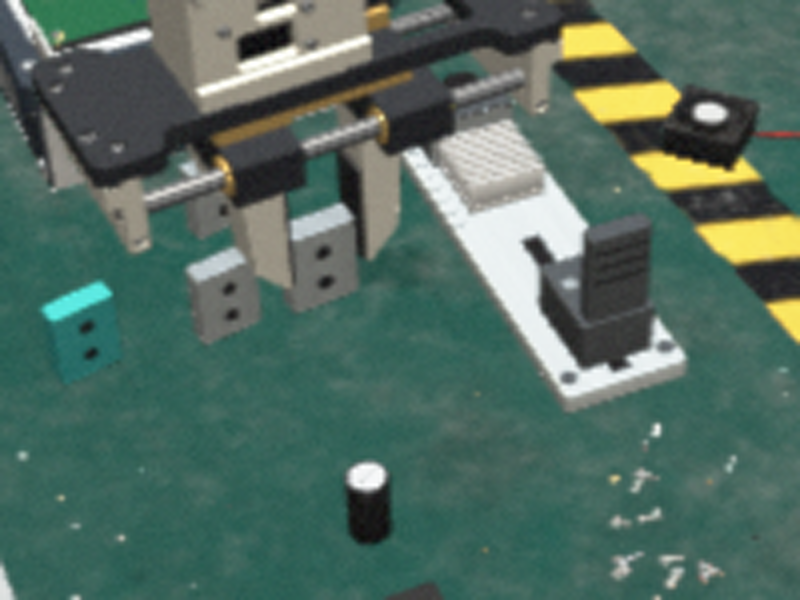

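```bash
python3 -c "
from h import *
to(.5737,-.1994,.0865,-.0487);print(status.observe()['opening'])"
```

```text
d [0.1301 0.0002 0.0626] r [-0.0002  0.0927 -0.0001] at [ 0.4465 -0.2676  0.0867]
0.02983846290099852
```

```bash
python3 -m creep '[{"dx":0.03,"dy":0,"dz":0.015,"rx":0,"ry":0.02,"rz":0,"gripper":0.2},{"dx":0.06,"dy":0,"dz":0.03,"rx":0,"ry":0.045,"rz":0,"gripper":0.2},{"dx":0.09,"dy":0,"dz":0.045,"rx":0,"ry":0.07,"rz":0,"gripper":0.2},{"dx":0.115,"dy":0,"dz":0.056,"rx":0,"ry":0.093,"rz":0,"gripper":0.2},{"dx":0.13,"dy":0,"dz":0.0625,"rx":0,"ry":0.093,"rz":0,"gripper":0.2},{"dx":0.13,"dy":0,"dz":0.0625,"rx":0,"ry":0.093,"rz":0,"gripper":0.2},{"dx":0.13,"dy":0,"dz":0.0625,"rx":0,"ry":0.093,"rz":0,"gripper":0.2}]' 25
python3 - <<'E'
from h import *
p,d,W=wrist('w6')
from rail import railfit
s=(abs(W[...,0]-.5737)<.03)&(abs(W[...,1]+.1994)<.03)&(W[...,2]>.09)&(W[...,2]<.125)
print(W[s].min(0),W[s].max(0))
to(.5737,-.1994,.0285,-.0487)
E
python3 rail.py pics/w6.npz
```

```text
time: 6.2
tool_pos: [0.5728, -0.2, 0.0864]
tool_rot: [-1.57, 0.002, -0.049]
contact_force: [-0.4, 0.2, -1.4]
opening: 0.0297
[ 0.54383061 -0.21083288  0.09000341] [ 0.60362192 -0.18769943  0.12499432]
d [0.0008 0.0582 0.0008] r [-0.0003 -0.0009 -0.0011] at [ 0.5729 -0.2002  0.0867]
bins 38 slope [0.0522972  0.58463217] width 0.058885482136501965
c [ 0.57417273 -0.2       ] yaw -0.05224959655452806
hs [[-0.0189  0.0125  0.027 ]
 [-0.0184  0.0128  0.0271]
 [-0.0169  0.0135  0.0275]
 [ 0.0003  0.0322  0.0289]
 [ 0.0171  0.0511  0.0301]
 [ 0.019   0.0519  0.0311]]
jaw top [[-0.0177 -0.0942  0.0363]
 [-0.0174 -0.093   0.0373]
 [ 0.0001 -0.0797  0.039 ]
 [ 0.0178 -0.0673  0.0405]
 [ 0.0183 -0.0667  0.0414]]
fin 0
```

View pics/w6.png

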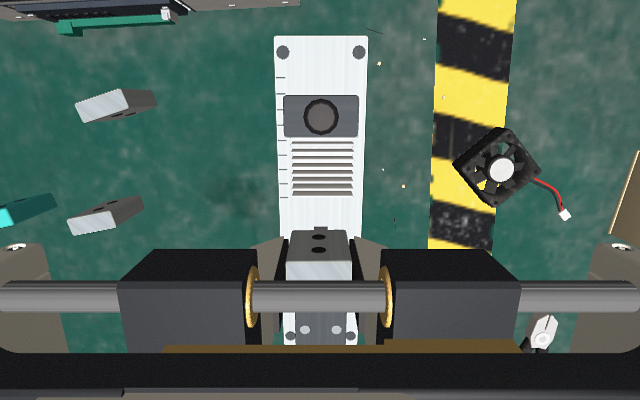

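The plate at (320,258) hangs over the rail, clear of the heat sink (rows 140–195) and square to it. I'll lower it now.

```bash
python3 -m creep '[{"dx":0.001,"dy":0.025,"dz":0.001,"rx":0,"ry":0,"rz":0,"gripper":0.2},{"dx":0.001,"dy":0.045,"dz":0.001,"rx":0,"ry":0,"rz":0,"gripper":0.2},{"dx":0.001,"dy":0.053,"dz":0.001,"rx":0,"ry":0,"rz":0,"gripper":0.2},{"dx":0.001,"dy":0.056,"dz":0.001,"rx":0,"ry":0,"rz":0,"gripper":0.2},{"dx":0.001,"dy":0.0575,"dz":0.001,"rx":0,"ry":0,"rz":0,"gripper":0.2},{"dx":0.001,"dy":0.0575,"dz":0.001,"rx":0,"ry":0,"rz":0,"gripper":0.2},{"dx":0.001,"dy":0.0575,"dz":0.001,"rx":0,"ry":0,"rz":0,"gripper":0.2}]' 25
python3 - <<'E'
from h import *
wrist('w7')
E
```

```text
time: 7.12
tool_pos: [0.5752, -0.1988, 0.03]
tool_rot: [-1.571, -0.001, -0.049]
contact_force: [-0.1, 0.8, -1.3]
opening: 0.0293
```

View pics/w7.png

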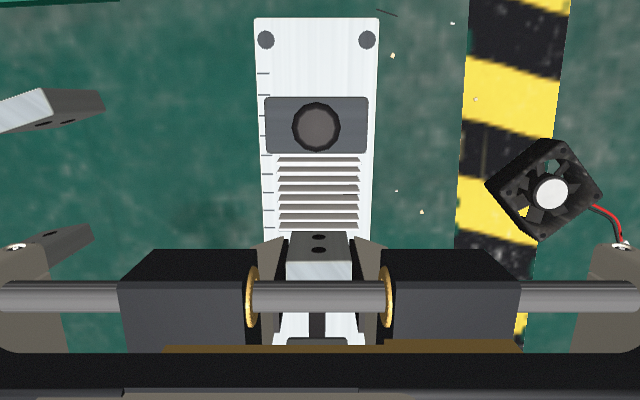

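```bash
python3 -m creep '[{"dx":0,"dy":0.0015,"dz":0,"rx":0,"ry":0,"rz":0,"gripper":0.2},{"dx":0,"dy":0.0015,"dz":0,"rx":0,"ry":0,"rz":0,"gripper":0.2},{"dx":0,"dy":0.0015,"dz":0,"rx":0,"ry":0,"rz":0,"gripper":0.2}]' 25
python3 -c "
from h import *
s=status.observe();print(s['tool_pos'],s['contact_force'])
z=np.load('pics/w7.npz');W=z['W']
for r,c in((268,320),(262,330),(225,310)):print(W[r,c])"
```

```text
time: 7.55
tool_pos: [0.5752, -0.1989, 0.0292]
tool_rot: [-1.571, -0.001, -0.049]
contact_force: [-2.0, 0.6, 6.4]
opening: 0.0297
[ 0.57524903 -0.1988789   0.02916562] [-2.02153556  0.62957555  6.42579141]
[ 0.57617057 -0.19570523  0.05252006]
[ 0.5807063  -0.19394373  0.05068673]
[ 0.57168536 -0.18605902  0.02377259]
```

```bash
python3 -m creep '[{"dx":0,"dy":0,"dz":0,"rx":0,"ry":0,"rz":0,"gripper":0.45},{"dx":0,"dy":0,"dz":0,"rx":0,"ry":0,"rz":0,"gripper":0.45},{"dx":0,"dy":0,"dz":0,"rx":0,"ry":0,"rz":0,"gripper":0.45},{"dx":0,"dy":-0.03,"dz":0,"rx":0,"ry":0,"rz":0,"gripper":0.45},{"dx":0,"dy":-0.07,"dz":0,"rx":0,"ry":0,"rz":0,"gripper":0.45},{"dx":0,"dy":-0.07,"dz":0,"rx":0,"ry":0,"rz":0,"gripper":0.45}]' 25
python3 - <<'E'
from h import *
p,d,W=wrist('w8')
for a,bx in ((.426,-.197),(.574,-.199)):
    zt=.04 if a<.5 else .052
    s=(abs(W[...,0]-a)<.025)&(abs(W[...,1]-bx)<.022)&(abs(W[...,2]-zt)<.004)
    if s.sum()>10: print('plate',s.sum(),cv2.minAreaRect(W[s][:,:2].astype(np.float32)*1000),W[s][:,2].max())
to(.4275,-.1945,.1,.15)
E
```

```text
time: 8.3
tool_pos: [0.5769, -0.1996, 0.1013]
tool_rot: [-1.573, -0.006, -0.049]
contact_force: [0.3, 0.3, 0.2]
opening: 0.0415
plate 781 ((427.6530456542969, -194.50328063964844), (30.994718551635742, 12.195211410522461), 8.53566837310791) 0.041030649203425126
plate 838 ((575.5081787109375, -198.51956176757812), (12.431589126586914, 29.199859619140625), 87.73822021484375) 0.05300509725677113
d [-0.1482 -0.0011 -0.0027] r [ 0.0013 -0.199   0.0027] at [ 0.5757 -0.1991  0.0993]
```

View pics/w8.png

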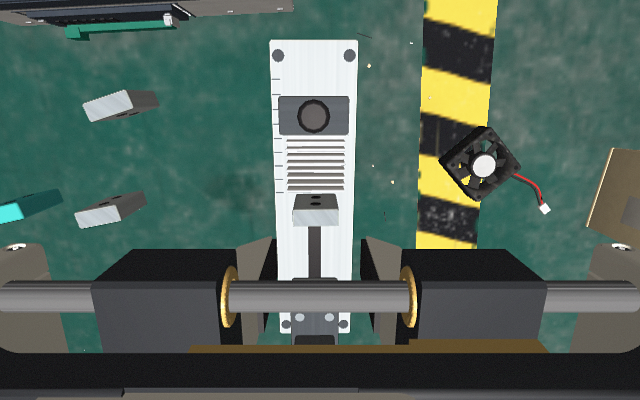

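```bash
python3 -m creep '[{"dx":-0.03,"dy":0,"dz":0,"rx":0,"ry":-0.04,"rz":0,"gripper":0.48},{"dx":-0.06,"dy":0,"dz":0,"rx":0,"ry":-0.08,"rz":0,"gripper":0.48},{"dx":-0.09,"dy":0,"dz":0,"rx":0,"ry":-0.12,"rz":0,"gripper":0.48},{"dx":-0.12,"dy":0,"dz":-0.001,"rx":0,"ry":-0.16,"rz":0,"gripper":0.48},{"dx":-0.14,"dy":0,"dz":-0.002,"rx":0,"ry":-0.199,"rz":0,"gripper":0.48},{"dx":-0.148,"dy":0,"dz":-0.0025,"rx":0,"ry":-0.199,"rz":0,"gripper":0.48},{"dx":-0.148,"dy":0,"dz":-0.0025,"rx":0,"ry":-0.199,"rz":0,"gripper":0.48},{"dx":-0.148,"dy":0.03,"dz":-0.0025,"rx":0,"ry":-0.199,"rz":0,"gripper":0.48},{"dx":-0.148,"dy":0.045,"dz":-0.0025,"rx":0,"ry":-0.199,"rz":0,"gripper":0.48},{"dx":-0.148,"dy":0.045,"dz":-0.0025,"rx":0,"ry":-0.199,"rz":0,"gripper":0.48},{"dx":-0.148,"dy":0.045,"dz":-0.0025,"rx":0,"ry":-0.199,"rz":0,"gripper":0.48}]' 25
python3 - <<'E'
from h import *
p,d,W=wrist('w9')
s=(abs(W[...,0]-.4276)<.02)&(abs(W[...,1]+.1945)<.02)&(abs(W[...,2]-.04)<.003)
print('plate',s.sum(),cv2.minAreaRect(W[s][:,:2].astype(np.float32)*1000),W[s][:,2].max())
to(.4276,-.1945,.0165,.149)
E
```

```text
time: 9.72
tool_pos: [0.4277, -0.1942, 0.0533]
tool_rot: [-1.571, -0.001, 0.15]
contact_force: [-0.0, -0.4, 0.4]
opening: 0.0437
plate 1127 ((427.5690002441406, -194.3903045654297), (29.650461196899414, 12.344099044799805), 7.849828720092773) 0.04093558640026179
d [-0.0002  0.037  -0.0002] r [0.0008 0.001  0.0011] at [ 0.4277 -0.1943  0.0535]
```

View pics/w9.png

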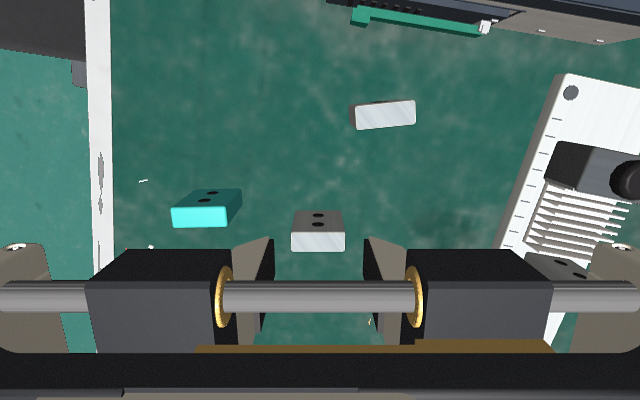

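The plate at (318,235) is centred between the fingers. The turquoise one at (205,208) is clear of the left finger. Now I'll descend, grip and lift.

```bash
python3 -m creep '[{"dx":0,"dy":0.015,"dz":0,"rx":0,"ry":0,"rz":0,"gripper":0.48},{"dx":0,"dy":0.027,"dz":0,"rx":0,"ry":0,"rz":0,"gripper":0.48},{"dx":0,"dy":0.037,"dz":0,"rx":0,"ry":0,"rz":0,"gripper":0.48},{"dx":0,"dy":0.037,"dz":0,"rx":0,"ry":0,"rz":0,"gripper":0.48},{"dx":0,"dy":0.037,"dz":0,"rx":0,"ry":0,"rz":0,"gripper":0.2},{"dx":0,"dy":0.037,"dz":0,"rx":0,"ry":0,"rz":0,"gripper":0.2},{"dx":0,"dy":0.037,"dz":0,"rx":0,"ry":0,"rz":0,"gripper":0.2},{"dx":0,"dy":0.037,"dz":0,"rx":0,"ry":0,"rz":0,"gripper":0.2},{"dx":0,"dy":0.01,"dz":0,"rx":0,"ry":0,"rz":0,"gripper":0.2},{"dx":0,"dy":-0.033,"dz":0,"rx":0,"ry":0,"rz":0,"gripper":0.2},{"dx":0,"dy":-0.033,"dz":0,"rx":0,"ry":0,"rz":0,"gripper":0.2},{"dx":0,"dy":-0.033,"dz":0,"rx":0,"ry":0,"rz":0,"gripper":0.2}]' 25
python3 - <<'E'
from h import *
# plate A world centre (.5755,-.1985); plate B 17 mm behind along rail, on the centre line
y=-.1985-.0175; x=.5834+.0487*y
print(x,y); to(x,y,.0865,-.0487); print(status.observe()['opening'])
E
```

```text
time: 11.28
tool_pos: [0.4265, -0.1937, 0.0855]
tool_rot: [-1.57, 0.001, 0.15]
contact_force: [-0.3, 0.3, -0.3]
opening: 0.0298
0.5728808000000001 -0.21600000000000003
d [ 0.1414 -0.0011 -0.0439] r [-0.0005  0.1987 -0.0006] at [ 0.4265 -0.1937  0.0855]
0.029757707437364184
```

```bash
python3 -m creep '[{"dx":0.03,"dy":0,"dz":-0.01,"rx":0,"ry":0.04,"rz":0,"gripper":0.2},{"dx":0.06,"dy":0,"dz":-0.02,"rx":0,"ry":0.08,"rz":0,"gripper":0.2},{"dx":0.09,"dy":0,"dz":-0.03,"rx":0,"ry":0.12,"rz":0,"gripper":0.2},{"dx":0.12,"dy":0,"dz":-0.038,"rx":0,"ry":0.16,"rz":0,"gripper":0.2},{"dx":0.142,"dy":0,"dz":-0.044,"rx":0,"ry":0.199,"rz":0,"gripper":0.2},{"dx":0.142,"dy":0,"dz":-0.044,"rx":0,"ry":0.199,"rz":0,"gripper":0.2},{"dx":0.142,"dy":0,"dz":-0.044,"rx":0,"ry":0.199,"rz":0,"gripper":0.2},{"dx":0.142,"dy":0,"dz":-0.044,"rx":0,"ry":0.199,"rz":0,"gripper":0.2}]' 25
python3 - <<'E'
from h import *
p,d,W=wrist('w10')
s=(abs(W[...,0]-.574)<.025)&(abs(W[...,1]+.199)<.022)&(abs(W[...,2]-.052)<.004)
print('plate',s.sum(),W[s].min(0),W[s].max(0))
to(.5733,-.216,.0292,-.0487)
E
```

```text
time: 12.28
tool_pos: [0.5729, -0.2161, 0.0856]
tool_rot: [-1.57, 0.001, -0.049]
contact_force: [0.8, -0.1, -0.5]
opening: 0.0296
plate 1024 [ 0.56039733 -0.20508227  0.04803981] [ 0.59029857 -0.19218485  0.05270624]
d [0.0002 0.0567 0.0002] r [-0.0003 -0.0003 -0.0007] at [ 0.5731 -0.2162  0.0859]
```

View pics/w10.png

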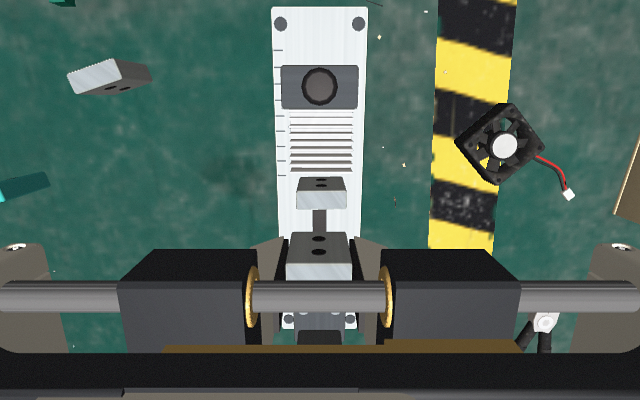

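Plate A stands at (321,195), and the held plate at (320,258) hangs behind it with a gap. I'll lower it, release and rise.

```bash
python3 -m creep '[{"dx":0,"dy":0.025,"dz":0,"rx":0,"ry":0,"rz":0,"gripper":0.2},{"dx":0,"dy":0.045,"dz":0,"rx":0,"ry":0,"rz":0,"gripper":0.2},{"dx":0,"dy":0.053,"dz":0,"rx":0,"ry":0,"rz":0,"gripper":0.2},{"dx":0,"dy":0.056,"dz":0,"rx":0,"ry":0,"rz":0,"gripper":0.2},{"dx":0,"dy":0.0575,"dz":0,"rx":0,"ry":0,"rz":0,"gripper":0.2},{"dx":0,"dy":0.0575,"dz":0,"rx":0,"ry":0,"rz":0,"gripper":0.2},{"dx":0,"dy":0.0575,"dz":0,"rx":0,"ry":0,"rz":0,"gripper":0.2}]' 25
python3 -c "
from h import *
wrist('w11')"
```

```text
time: 13.2
tool_pos: [0.5742, -0.2164, 0.029]
tool_rot: [-1.571, -0.001, -0.049]
contact_force: [-0.4, -0.3, -1.0]
opening: 0.03
```

View pics/w11.png

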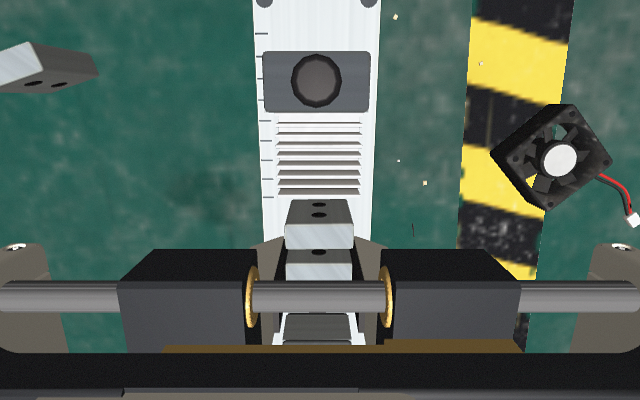

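```bash
python3 -m creep '[{"dx":0,"dy":0.001,"dz":0,"rx":0,"ry":0,"rz":0,"gripper":0.2},{"dx":0,"dy":0.001,"dz":0,"rx":0,"ry":0,"rz":0,"gripper":0.2},{"dx":0,"dy":0.001,"dz":0,"rx":0,"ry":0,"rz":0,"gripper":0.45},{"dx":0,"dy":0.001,"dz":0,"rx":0,"ry":0,"rz":0,"gripper":0.45},{"dx":0,"dy":0.001,"dz":0,"rx":0,"ry":0,"rz":0,"gripper":0.45},{"dx":0,"dy":-0.03,"dz":0,"rx":0,"ry":0,"rz":0,"gripper":0.45},{"dx":0,"dy":-0.08,"dz":0,"rx":0,"ry":0,"rz":0,"gripper":0.45},{"dx":0,"dy":-0.09,"dz":0,"rx":0,"ry":0,"rz":0,"gripper":0},{"dx":0,"dy":-0.09,"dz":0,"rx":0,"ry":0,"rz":0,"gripper":0}]' 25
python3 - <<'E'
from h import *
p,d,W=wrist('w12')
s=(abs(W[...,0]-.574)<.025)&(W[...,1]>-.235)&(W[...,1]<-.185)&(abs(W[...,2]-.052)<.003)
k,l=cv2.connectedComponents(s.astype(np.uint8))
for i in range(1,k):
    if (l==i).sum()>60: print('plate',cv2.minAreaRect(W[l==i][:,:2].astype(np.float32)*1000))
c=np.array([.5738,-.2]);q=c-.132*np.array([.0487,.9988]);print(q);to(q[0],q[1],.118,-.0487)
E
```

```text
time: 14.38
tool_pos: [0.5741, -0.2163, 0.1189]
tool_rot: [-1.571, -0.001, -0.049]
contact_force: [-0.5, -0.8, 0.0]
opening: 0.026
plate ((575.3363037109375, -198.65023803710938), (12.258610725402832, 29.41531753540039), 87.31913757324219)
plate ((574.3998413085938, -216.79869079589844), (12.315211296081543, 30.000200271606445), 87.33293151855469)
[ 0.5673716 -0.3318416]
d [-0.0004 -0.0004 -0.116 ] r [-0.0006 -0.0003 -0.0011] at [ 0.5735 -0.216   0.1177]
```

View pics/w12.png

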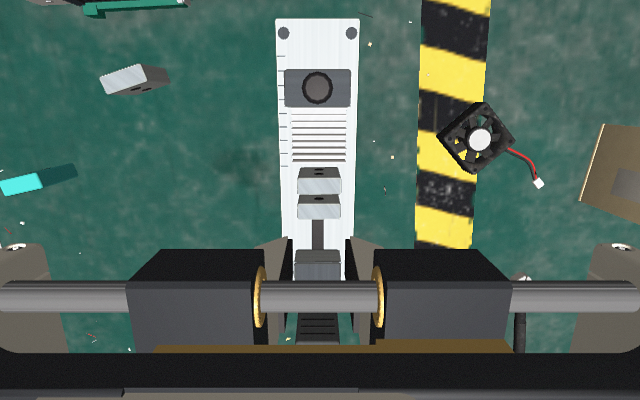

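Both plates stand upright and square, at (320,181) and (320,207). Next the gripper goes shut over and behind the fin, then down.

```bash
python3 -m creep '[{"dx":0,"dy":0,"dz":-0.03,"rx":0,"ry":0,"rz":0,"gripper":0},{"dx":0,"dy":0,"dz":-0.06,"rx":0,"ry":0,"rz":0,"gripper":0},{"dx":0,"dy":0,"dz":-0.09,"rx":0,"ry":0,"rz":0,"gripper":0},{"dx":0,"dy":0,"dz":-0.12,"rx":0,"ry":0,"rz":0,"gripper":0},{"dx":0,"dy":0,"dz":-0.12,"rx":0,"ry":0,"rz":0,"gripper":0},{"dx":0,"dy":0,"dz":-0.12,"rx":0,"ry":0,"rz":0,"gripper":0},{"dx":0,"dy":0.03,"dz":-0.12,"rx":0,"ry":0,"rz":0,"gripper":0},{"dx":0,"dy":0.058,"dz":-0.12,"rx":0,"ry":0,"rz":0,"gripper":0},{"dx":0,"dy":0.058,"dz":-0.12,"rx":0,"ry":0,"rz":0,"gripper":0},{"dx":0,"dy":0.058,"dz":-0.12,"rx":0,"ry":0,"rz":0,"gripper":0}]' 30
python3 - <<'E'
from h import *
p,d,W=wrist('w13')
p,d=read_camera('scene');cv2.imwrite("pics/s13.png",cv2.resize(p[160:310,250:450,::-1],None,fx=4,fy=4,interpolation=cv2.INTER_CUBIC))
E
```

```text
time: 15.68
tool_pos: [0.5687, -0.3357, 0.0614]
tool_rot: [-1.571, -0.001, -0.048]
contact_force: [-0.8, -0.5, 0.7]
opening: 0.0006
```

View pics/w13.png

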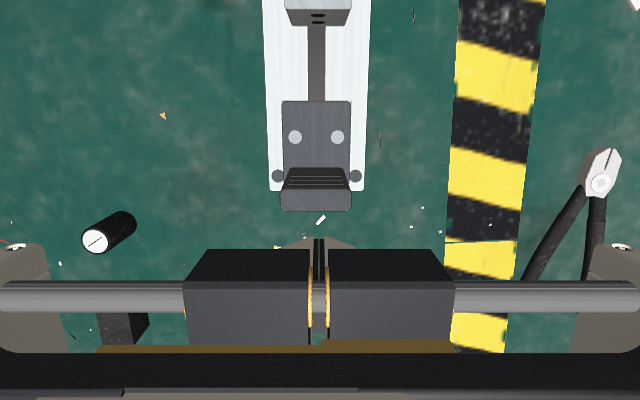

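View pics/s13.png

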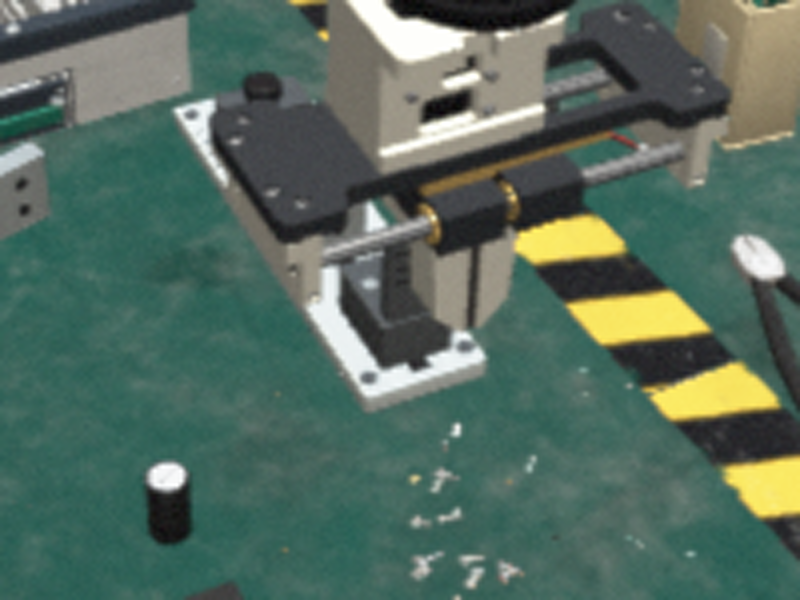

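```bash
python3 -m creep '[{"dx":0,"dy":0,"dz":0.006,"rx":0,"ry":0,"rz":0,"gripper":0},{"dx":0,"dy":0,"dz":0.011,"rx":0,"ry":0,"rz":0,"gripper":0},{"dx":0,"dy":0,"dz":0.015,"rx":0,"ry":0,"rz":0,"gripper":0},{"dx":0,"dy":0,"dz":0.018,"rx":0,"ry":0,"rz":0,"gripper":0},{"dx":0,"dy":0,"dz":0.021,"rx":0,"ry":0,"rz":0,"gripper":0},{"dx":0,"dy":0,"dz":0.024,"rx":0,"ry":0,"rz":0,"gripper":0},{"dx":0,"dy":0,"dz":0.027,"rx":0,"ry":0,"rz":0,"gripper":0},{"dx":0,"dy":0,"dz":0.03,"rx":0,"ry":0,"rz":0,"gripper":0},{"dx":0,"dy":0,"dz":0.033,"rx":0,"ry":0,"rz":0,"gripper":0},{"dx":0,"dy":0,"dz":0.036,"rx":0,"ry":0,"rz":0,"gripper":0},{"dx":0,"dy":0,"dz":0.039,"rx":0,"ry":0,"rz":0,"gripper":0},{"dx":0,"dy":0,"dz":0.042,"rx":0,"ry":0,"rz":0,"gripper":0},{"dx":0,"dy":0,"dz":0.045,"rx":0,"ry":0,"rz":0,"gripper":0},{"dx":0,"dy":0,"dz":0.048,"rx":0,"ry":0,"rz":0,"gripper":0},{"dx":0,"dy":0,"dz":0.05,"rx":0,"ry":0,"rz":0,"gripper":0},{"dx":0,"dy":0,"dz":0.05,"rx":0,"ry":0,"rz":0,"gripper":0}]' 30
python3 - <<'E'
from h import *
p,d,W=wrist('w14')
E
```

```text
time: 17.77
tool_pos: [0.5706, -0.286, 0.0605]
tool_rot: [-1.571, -0.0, -0.049]
contact_force: [0.3, -1.1, 0.5]
opening: 0.0006
```

View pics/w14.png

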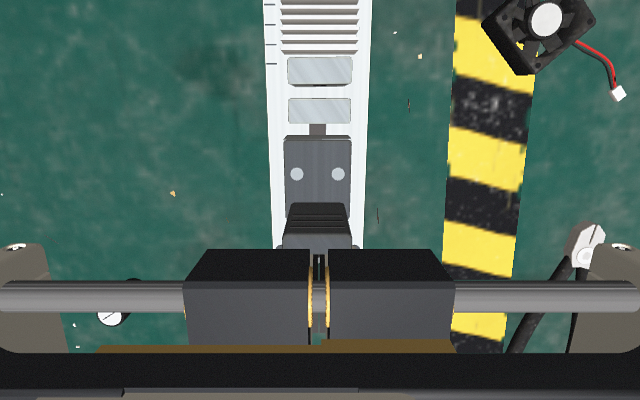

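The jaw moves with the fingers and both plates stand: heat sink at row 55, plates at rows 70 and 110, jaw face at row 135. I'll carry on in slow steps.

```bash
python3 -m creep '[{"dx":0,"dy":0,"dz":0.002,"rx":0,"ry":0,"rz":0,"gripper":0},{"dx":0,"dy":0,"dz":0.004,"rx":0,"ry":0,"rz":0,"gripper":0},{"dx":0,"dy":0,"dz":0.006,"rx":0,"ry":0,"rz":0,"gripper":0},{"dx":0,"dy":0,"dz":0.008,"rx":0,"ry":0,"rz":0,"gripper":0},{"dx":0,"dy":0,"dz":0.010,"rx":0,"ry":0,"rz":0,"gripper":0},{"dx":0,"dy":0,"dz":0.012,"rx":0,"ry":0,"rz":0,"gripper":0},{"dx":0,"dy":0,"dz":0.014,"rx":0,"ry":0,"rz":0,"gripper":0},{"dx":0,"dy":0,"dz":0.015,"rx":0,"ry":0,"rz":0,"gripper":0},{"dx":0,"dy":0,"dz":0.016,"rx":0,"ry":0,"rz":0,"gripper":0},{"dx":0,"dy":0,"dz":0.016,"rx":0,"ry":0,"rz":0,"gripper":0}]' 30
python3 - <<'E'
from h import *
p,d,W=wrist('w15')
E
```

```text
time: 19.08
tool_pos: [0.5714, -0.2702, 0.0605]
tool_rot: [-1.571, -0.0, -0.049]
contact_force: [0.1, -1.5, 0.5]
opening: 0.0007
```

View pics/w15.png

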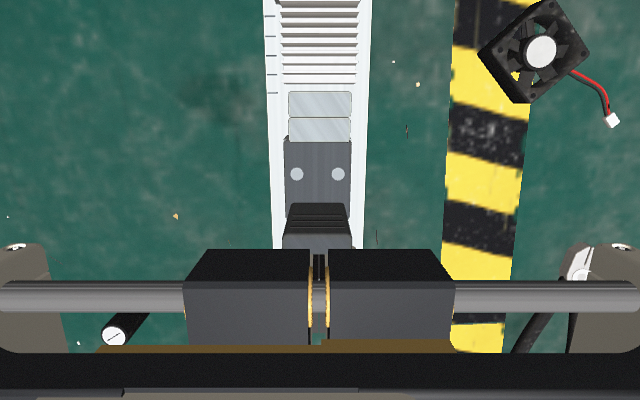

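```bash
python3 -m creep '[{"dx":0,"dy":0,"dz":0.001,"rx":0,"ry":0,"rz":0,"gripper":0},{"dx":0,"dy":0,"dz":0.002,"rx":0,"ry":0,"rz":0,"gripper":0},{"dx":0,"dy":0,"dz":0.003,"rx":0,"ry":0,"rz":0,"gripper":0},{"dx":0,"dy":0,"dz":0.004,"rx":0,"ry":0,"rz":0,"gripper":0},{"dx":0,"dy":0,"dz":0.004,"rx":0,"ry":0,"rz":0,"gripper":0}]' 30
python3 -m creep '[{"dx":0,"dy":0,"dz":0.0005,"rx":0,"ry":0,"rz":0,"gripper":0},{"dx":0,"dy":0,"dz":0.001,"rx":0,"ry":0,"rz":0,"gripper":0},{"dx":0,"dy":0,"dz":0.001,"rx":0,"ry":0,"rz":0,"gripper":0}]' 30
```

```text
time: 19.75
tool_pos: [0.5715, -0.266, 0.0605]
tool_rot: [-1.571, -0.0, -0.049]
contact_force: [0.5, -2.4, 0.6]
opening: 0.0001
time: 20.12
tool_pos: [0.5716, -0.2653, 0.0605]
tool_rot: [-1.571, -0.0, -0.049]
contact_force: [0.0, -2.6, 0.1]
opening: 0.0003
```

```bash
python3 -m creep '[{"dx":0,"dy":0,"dz":0.0005,"rx":0,"ry":0,"rz":0,"gripper":0},{"dx":0,"dy":0,"dz":0.001,"rx":0,"ry":0,"rz":0,"gripper":0},{"dx":0,"dy":0,"dz":0.001,"rx":0,"ry":0,"rz":0,"gripper":0}]' 30
python3 -m creep '[{"dx":0,"dy":0,"dz":0.0005,"rx":0,"ry":0,"rz":0,"gripper":0},{"dx":0,"dy":0,"dz":0.001,"rx":0,"ry":0,"rz":0,"gripper":0},{"dx":0,"dy":0,"dz":0.001,"rx":0,"ry":0,"rz":0,"gripper":0}]' 30
python3 - <<'E'
from h import *
p,d,W=wrist('w16')
E
```

```text
time: 20.5
tool_pos: [0.5716, -0.2653, 0.0606]
tool_rot: [-1.572, -0.0, -0.049]
contact_force: [-1.0, -7.0, -0.1]
opening: 0.0006
time: 20.88
tool_pos: [0.5716, -0.2653, 0.0606]
tool_rot: [-1.574, -0.001, -0.049]
contact_force: [-0.8, -10.3, -1.0]
opening: 0.0003
```

View pics/w16.png

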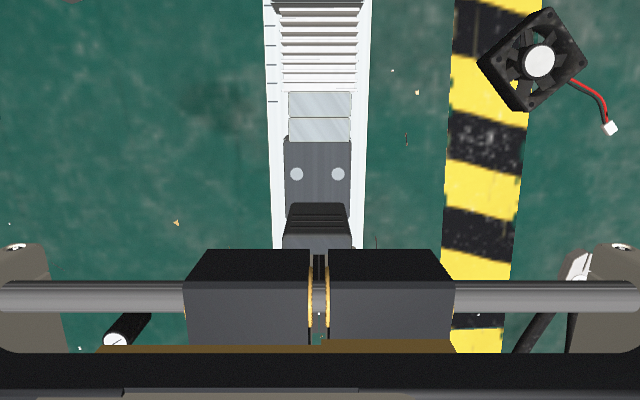

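```bash
python3 -m creep '[{"dx":0,"dy":0,"dz":0.001,"rx":0,"ry":0,"rz":0,"gripper":0},{"dx":0,"dy":0,"dz":0.002,"rx":0,"ry":0,"rz":0,"gripper":0},{"dx":0,"dy":0,"dz":0.003,"rx":0,"ry":0,"rz":0,"gripper":0},{"dx":0,"dy":0,"dz":0.003,"rx":0,"ry":0,"rz":0,"gripper":0},{"dx":0,"dy":0,"dz":0.003,"rx":0,"ry":0,"rz":0,"gripper":0}]' 30
python3 - <<'E'
from h import *
p,d,W=wrist('w17')
c=np.array([.5738,-.2]);ey=np.array([.0487,.9988]);ex=np.array([.9988,-.0487])
L=np.stack([(W[...,:2]-c)@ex,(W[...,:2]-c)@ey,W[...,2]],-1)
m=(abs(L[...,0])<.013)
for n,lo,hi,a,b in(('jaw top',.038,.043,-.06,.03),('plates',.049,.055,-.03,.05),('hs',.028,.033,0,.06)):
    Q=L[m&(L[...,2]>lo)&(L[...,2]<hi)&(L[...,1]>a)&(L[...,1]<b)]; print(n,len(Q),np.percentile(Q,[1,50,99],axis=0).round(4))
p,d=read_camera('scene');cv2.imwrite("pics/s17.png",cv2.resize(p[150:300,220:420,::-1],None,fx=4,fy=4,interpolation=cv2.INTER_CUBIC))
p,d=read_camera('top');cv2.imwrite("pics/t17.png",cv2.resize(p[150:310,230:430,::-1],None,fx=4,fy=4,interpolation=cv2.INTER_CUBIC))
E
```

```text
time: 21.55
tool_pos: [0.5716, -0.2652, 0.0607]
tool_rot: [-1.578, -0.002, -0.05]
contact_force: [-2.1, -19.3, -3.6]
opening: 0.0005
jaw top 2894 [[-0.0127 -0.0452  0.0381]
 [ 0.     -0.0287  0.0392]
 [ 0.0127 -0.0129  0.0418]]
plates 2804 [[-0.0127 -0.011   0.0493]
 [ 0.0002  0.0014  0.051 ]
 [ 0.0127  0.0129  0.0526]]
hs 1484 [[-0.0128  0.0136  0.0281]
 [ 0.0002  0.0374  0.0292]
 [ 0.0127  0.0529  0.0324]]
```

View pics/s17.png

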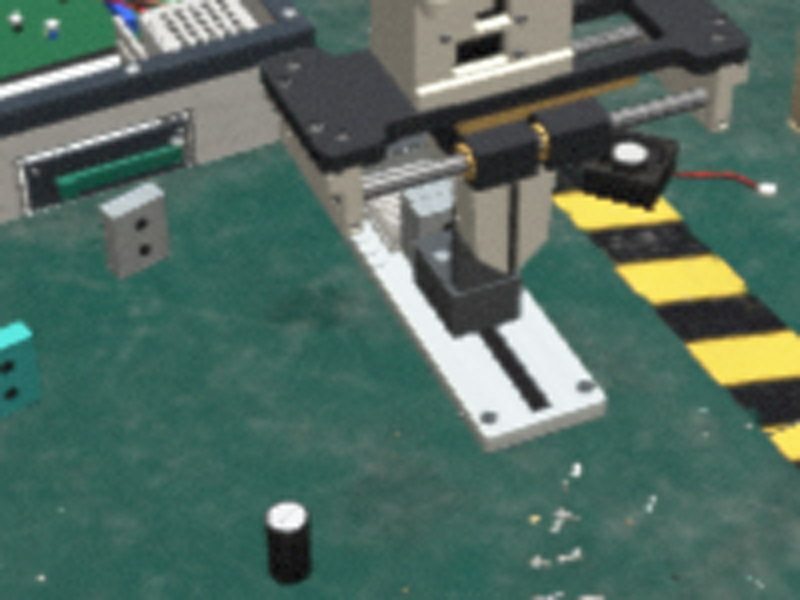

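View pics/w17.png

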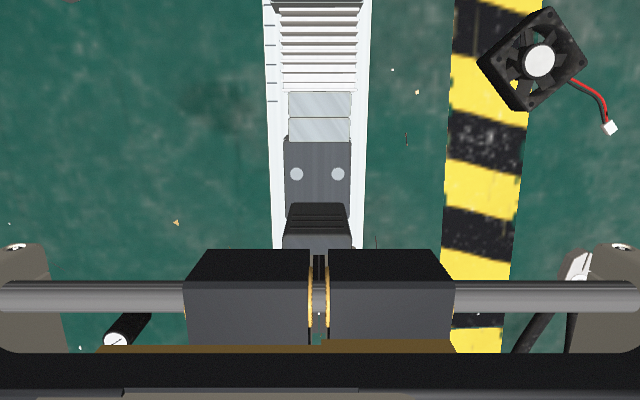

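```bash
python3 -m creep '[{"dx":0,"dy":0,"dz":0,"rx":0,"ry":0,"rz":0,"gripper":0},{"dx":0,"dy":0,"dz":0,"rx":0,"ry":0,"rz":0,"gripper":0},{"dx":0,"dy":0,"dz":0,"rx":0,"ry":0,"rz":0,"gripper":0},{"dx":0,"dy":0,"dz":0,"rx":0,"ry":0,"rz":0,"gripper":0}]' 30
python3 -c "
from cell import robot
print(robot.hand_in())"
```

```text
time: 22.2
tool_pos: [0.5716, -0.2652, 0.0607]
tool_rot: [-1.578, -0.002, -0.05]
contact_force: [-2.3, -20.4, -2.9]
opening: 0.0004
the job is handed in; nothing more can be done
None
```

The clamp is packed with two plates. I handed the job in at 22.2 s with the shut gripper still pushing the jaw's fin against the pack.

- **Plate count:** with the jaw fully shut, the gap to the heat sink measured about 19.6 mm. That takes two 12 mm plates, so the third stays on the bench.
- **Fit:** the last wrist view shows the pack spanning about 24 mm, tight between the heat sink and the jaw. The plates stand upright, within about 1–2 mm of the rail's midline.
- **Jaw:** it stopped about 4.6 mm short of its end stop, so it is biting on the pack. The push was steady at about 20 N.
- **Other parts:** I did not touch the turquoise look-alike, third plate, capacitor, relay or fan. The parts visible in the last views looked undisturbed. The relay and most of the look-alike were out of frame, and I did not measure any of their positions again.

**What went wrong:**
- My first row command was refused because every row needs all seven keys.
- The real fingertips sit about 2 mm behind the TCP, not 17 mm ahead as `robot.tcp_to_tips` says. Because of that, the first grasp closed just above the plate. I saw it in the opening reading and the picture, descended about 20 mm further and used the measured value after that.

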